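Tighten the dispenser's compression nut: finger-tight, then one flat with the wrench

TASK

The big brass compression nut on the steel dispensing block is still loose: run it down clockwise with your fingers until it is just finger-tight, and no further by hand. Then take the big open-ended wrench from the tool rest, tighten the nut with it by one flat (a sixth of a turn) past finger-tight, without over-tightening or forcing it, and lay the wrench back flat on the tool rest. Leave the other things on the table alone.

Things in the scene. Friction and masses are not known exactly. Their poses are not given: they have to be found in the camera images.
- nut: brass hexagon nut, axis vertical, 36 mm across flats, flats 22 mm high, then a 5 mm chamfer; a steel tube stub, 16 mm diameter, turns with it and ends 47 mm above the origin. Origin: on the axis at the nut's underside, 75 mm above the table (it does not rise or sink noticeably). z up; flats face along its y axis and every 60 degrees from it. Tightens clockwise seen from above (yaw falls)
- nut_mid (a point): on the nut's axis at half the height of its flats, 86 mm above the table; turns with the nut. Feel: a drag of about 0.11 N m while it runs; after 0.3 to 1.1 rad (not known beforehand) it meets the ferrule and the drag jumps to about 0.34 N m for 0.04 rad (finger-tight), then to about 0.65 N m, the tightening proper, for the wrench. It stays where it is left
- fitting: steel dispensing block fixed to the table: base plate 130 by 100 mm, block 66 by 60 mm, 66 mm high; on it a round shoulder 44 mm across, top 75 mm above the table, carries the nut; a wrench lowered over the nut comes to rest on the shoulder. Origin: middle of the base plate's underside, under the nut's axis; z up; -x towards the spout, +y towards the red cap
- snug (a joint): how far the nut has bitten past first contact with the ferrule, rad: 0 loose, 0.04 to 0.05 fully finger-tight (finger-tight counts from 0.015). Does not spring back
- extra (a joint): how far the nut has been tightened beyond finger-tight, rad, clockwise: 0 at the start; 1.05 is one flat. Does not spring back
- wrench: big bright open-ended wrench, 240 mm long, 10 mm thick, 0.28 kg, flat on the tool rest. Origin: underside of the handle's middle, near the centre of mass; x along the handle to the mouth, z up. Handle: straight bar 17 mm wide, clear from x = -60 to +60 mm. Mouth 37.8 mm wide between parallel jaws (60 mm over them), opening to +x, jaws from x = 81 to 123 mm. Ring end at x = -100 mm
- wrench_jaw (a point): middle of the wrench's mouth: goes on the nut's axis (within 3 mm along the mouth). On the wrench at x = +105 mm, y = 0, half way through its thickness
- rest: tool rest fixed to the table: rubber plate 230 by 205 mm, 4 mm thick, with two blue bars along y at x = -92 and +92 mm (34 mm wide, tops 18 mm above the table). Both spanners lie across the bars, along its x axis, mouth to +x, at y = +45 and -47 mm (which is where varies), handles 14 mm clear of the plate. Origin: middle of the underside; z up
- soy_bottle: bystander: brown bottle with red cap, 68 mm across, 200 mm tall
- green_bottle: bystander: green bottle with yellow cap, 48 mm across, 150 mm tall
- chilli_jar: bystander: squat jar with red lid, 70 mm across, 85 mm tall
- tin: bystander: round tin, 84 mm across, 60 mm tall
- steel_cup: bystander: open metal cup, 72 mm across, 70 mm tall
- small_spanner: bystander: the small dark spanner on the other place of the tool rest (mouth 19 mm, 200 mm long, 7 mm thick); too small for the nut. Same frame layout as the wrench: x along the handle towards the open mouth
Things that resemble listed ones, but are neither listed nor needed, are in the scene too. Leave any orange look-alike of the fitting alone.

How it is judged (in metres and radians):
On the way, in this order (a step that is already met when the one before it is completed fails the run):
1. the nut is finger-tight, by the fingers (snug above 0.015 rad), the wrench not on it (value of joint snug above 0.015 rad and value of joint extra below 0.1 rad and contact force between the fingers and nut above 0.3 N and contact force between wrench and nut below 0.1 N), for 0.1 s.
2. the nut has been turned one flat further (at least 0.84 rad) with the wrench on it (value of joint extra above 0.84 rad and contact force between wrench and nut above 0.3 N), for 0.1 s.
At the end, for the whole second after the job is handed in: The nut is finger-tight and has been tightened beyond that by 0.84 to 1.26 rad (one flat, 60 degrees, within 12 degrees), and the wrench lies still and flat (tilt under 0.1 rad) on both blue bars of the tool rest, its origin within 50 mm along and 85 mm across of the rest's middle (value of joint extra between 0.84 and 1.26 rad and value of joint snug above 0.015 rad and x of wrench in the frame of rest between -0.05 and 0.05 m and y of wrench in the frame of rest between -0.085 and 0.085 m and z of wrench in the frame of rest between 0.012 and 0.024 m and angle between wrench's own z axis and vertical below 0.1 rad and linear speed of wrench below 0.02 m/s); the robot touches nothing.
It fails at once if the nut was forced past finger-tight by the robot's fingers (extra above 0.1 rad while the fingers or arm touch the nut) (value of joint extra above 0.1 rad and contact force between any of the fingers, the arm and nut above 0.5 N).
It fails at once if the wrench turned the nut before it was finger-tight (value of joint snug below 0.012 rad and contact force between wrench and nut above 3 N).
It fails at once if over-tightened: more than 1.31 rad beyond finger-tight (value of joint extra above 1.31 rad).
It fails at once if the wrench was forced against the nut and block (contact forces over 130 N in all; turning the nut squarely takes about 80 N) (contact force between wrench and fitting above 130 N).
It fails at once if a bystander was moved more than 25 mm (distance of any of soy_bottle, green_bottle, chilli_jar, tin, steel_cup, small_spanner from where it was at the start of the episode above 0.025 m).
It also fails if it takes over 70 s, if anything falls off the work surface, if the arm or the gripper's body presses on something with over 40 N, if the wrist force passes 120 N, or if a joint passes its speed limit or range.

ROBOT

A 7-joint arm with a two-finger parallel gripper is mounted at the origin on the work surface. World frame = base frame: x ahead of the robot, y to its left, z up, the work surface at z = 0. Lengths are in m, angles in degrees, forces in N, time in s.
With the tool pointing down it reaches from about 0.425 to 0.875 m from the base axis. Payload 4.7 kg.
Tool frame: the origin (TCP) lies midway between the tips of the shut fingers; the grasp point (between the pads) lies 19 mm behind it; z points along the fingers, x is the direction in which the jaws open and shut, and the axes are right-handed (so a half turn about z gives the same grasp; the last joint's range is limited). The gripper opens to 87 mm and grips with 3 to 60 N. Pads are 19 mm wide; open, the fingers measure 117 mm over their backs; the gripper's body (75 mm by 190 mm) begins 51 mm behind the grasp point.
Start: joints at [70.48, 18.392, -4.016, 83.108, 1.295, 78.541, -3.26], TCP at [0.226, -0.61, 0.223] pointing down, gripper open.
Joint ranges: [-163.93, 163.93], [-17.29, 119.83], [-79.2, 71.16], [3.27, 140.29], [-89.18, 269.18], [5.43, 117.66], [-154.24, 154.24]. Speed limits (degrees/s): [147.25, 147.25, 180, 180, 180, 180, 180].

INTERFACE

Orientations are given as [roll, pitch, yaw] about the fixed x, y, z axes, in that order (R = Rz(yaw) Ry(pitch) Rx(roll)).
In Python, from cell import telemetry, optics, env gives the robot as it stands.
- The arm moves only by the tool arm_command, never from a script. Its arguments are lists of equal length, an entry for each row: "translation": the shift along the tool's x, y, z in cm, a list of three; "twist": the turn about the tool's z in degrees. In form: {"translation": [[x, y, z], ...], "twist": [twist, ...]}. A call has 1 to 10 rows; each row shifts and turns the pose as measured when the row begins, along the tool's axes as they then stand; what a row does not reach is not made up. A row lasts 1/8 s, in which the tool goes at most 62.5 mm and 10.7 degrees, less where a joint would pass 70% of its speed; a pose out of reach is approached as far as the arm can. A call is refused whole if a number of a shift passes 6.25 or a number of a turn 10.7, either way. A call with a gripper value outside its range is refused whole. "grip" is the opening in per cent of the stroke, from 0 (shut) to 100 (fully open), set as the call begins (left out, the last holds). The fingers move at their own pace and stop on an object; "force" is the grip in N (left out, the last holds). Time passes only in rows, so rows that do not move let the fingers close. It gives the time, the measured TCP pose, the force and the opening at its end, in the units of the state.
- telemetry.get_obs(): the state, without advancing time (a new reading comes with each control period).
- optics.read_camera(name): name is "scene" or "top"; returns a dict with "img" (400x640x3 uint8, blue, green, red), "fx", "fy", "cx", "cy" (pixels), "extrinsics" (4x4, takes a point from camera to world coordinates). Camera axes: x right, y up, looking along -z (the intrinsics and any distortion apply to the point x, -y, -z); pixel columns grow to the right and rows downward; lengths in m; the calibration is good to about 2 mm. A picture is of the moment at which its call begins. There is no depth.
- env.sign_off(): hands the job in, once; it reports no verdict.
The state is a dict: "time_s": time; "qpos": joint angles; "joint_velocities": joint speeds; "effort": joint torques, N m; "tool_pos": TCP position; "tool_rot": TCP orientation; "force": force on the tool from outside, world axes, zero at the start; "wrist_torque": the same for the moment, N m; "grip_width": finger opening in m.
Only numpy, scipy, OpenCV 4.12 (cv2) and the standard library are available. Lean on these libraries where they do the work, as an engineer would, in place of code of your own. Each camera call takes 0.05 s, during which the arm holds its last target. There are 200 camera calls.

## Working session

There is one attempt and no reset: what is moved stays moved. The work goes in short steps, Python scripts to look and compute and a tool call to move; the robot and the scene stay as the last step left them, time stands still between calls to the robot, and variables do not carry over. Pictures are saved under pics/ and viewed, about 8 in all and at most 12, crops included, and the job is handed in when it is done.

Besides the shell and the picture viewer there is one more tool, called after "Emit:" as name(argument=value, ...) on one line, values as JSON. arm_command: Moves the arm, as the interface text tells. Its arguments: {"type":"object","properties":{"translation":{"type":"array","items":{"type":"array","items":{"type":"number"}}},"twist":{"type":"array","items":{"type":"number"}},"grip":{"type":"number"},"force":{"type":"number"}},"required":["translation","twist"]}

```bash
mkdir -p pics; cat > h.py <<'E'
import numpy as np, cv2
from cell import telemetry, optics, env
def snap(n):
    c=optics.read_camera(n); np.savez('%s.npz'%n,**{k:np.asarray(v) for k,v in c.items()}); return c
def ray(c,u,v):
    E=np.array(c['extrinsics']); d=E[:3,:3]@np.array([(u-c['cx'])/c['fx'],-(v-c['cy'])/c['fy'],-1.0]); return E[:3,3],d
def onz(c,u,v,z):
    o,d=ray(c,u,v); return o+d*(z-o[2])/d[2]
def proj(c,p):
    E=np.array(c['extrinsics']); q=E[:3,:3].T@(np.array(p)-E[:3,3]); return c['cx']+c['fx']*q[0]/-q[2], c['cy']-c['fy']*q[1]/-q[2]
def load(n):
    d=np.load('%s.npz'%n); return {k:d[k] for k in d.files}
E
python3 - <<'E'
from h import *
for n in('scene','top'):
    c=snap(n); cv2.imwrite('pics/%s0.png'%n,c['img']); print(n,c['fx'],c['cx'],c['cy'],np.round(c['extrinsics'],3).tolist(),[k for k in c])
print(telemetry.get_obs())
E
```

```text
scene 417.07528374792696 320.0793552387897 201.10508793483132 [[0.741, -0.533, 0.409, 1.028], [0.671, 0.583, -0.457, -0.615], [0.005, 0.613, 0.79, 1.097], [0.0, 0.0, 0.0, 1.0]] ['img', 'fx', 'fy', 'cx', 'cy', 'extrinsics']
top 401.77000339393675 313.4677001039131 206.80919364037058 [[0.015, 0.997, -0.073, 0.443], [-1.0, 0.015, -0.003, 0.002], [-0.002, 0.073, 0.997, 1.077], [0.0, 0.0, 0.0, 1.0]] ['img', 'fx', 'fy', 'cx', 'cy', 'extrinsics']
{'time_s': 0.1, 'qpos': array([70.4790316 , 18.43514889, -4.01558169, 83.16708622,  1.29497569,
       78.54237781, -3.26216571]), 'joint_velocities': array([ 0.15492244, -0.12011921, -0.03195104, -0.25271941,  0.05884876,
        0.01821599,  0.0051649 ]), 'effort': array([-4.34370550e-04, -4.92570949e+01, -4.06106198e-01, -3.13400388e+01,
       -6.42712531e-02,  3.94322444e-02,  5.66372660e-05]), 'tool_pos': array([ 0.22559562, -0.60906375,  0.22157433]), 'tool_rot': array([ 1.79994536e+02,  9.93807241e-02, -6.96715830e+01]), 'force': array([ 0.48259998, -0.41539105, -0.5150866 ]), 'wrist_torque': array([-0.00724036, -0.02122954, -0.00485417]), 'grip_width': 0.08681830015176475}
```

View pics/scene0.png

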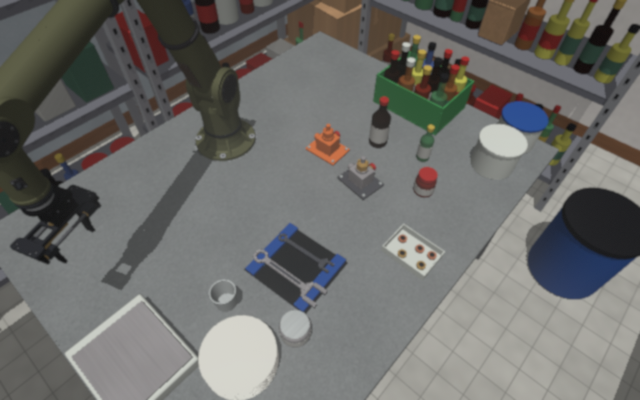

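View pics/top0.png

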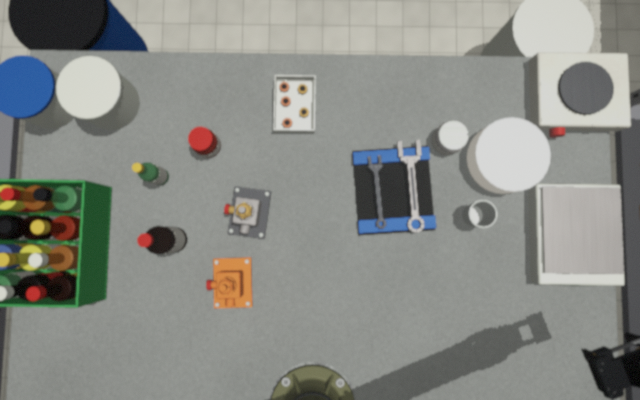

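Two pictures so far. The steel fitting is at top (247,212) and scene (362,178). The look-alike is the orange one at top (233,283) and scene (328,145). The big bright wrench is at top (413,187), mouth up, and the small dark spanner at (378,190). I choose the steel fitting and the bright wrench.

```bash
python3 - <<'E'
from h import *
t=load('top');s=load('scene')
a=cv2.resize(t['img'][180:245,215:280],(390,390),interpolation=cv2.INTER_CUBIC)
b=cv2.resize(s['img'][145:210,330:395],(390,390),interpolation=cv2.INTER_CUBIC)
cv2.imwrite('pics/crop1.png',np.hstack([a,b]))
for n,(u,v,z) in dict(nut=(245,210,.1),rest=(394,191,.01),wr_mouth=(410,148,.024),wr_ring=(416,226,.024)).items(): print(n,onz(t,u,v,z))
# wrench mask
i=t['img'].astype(int); g=i.min(2); m=np.zeros(g.shape,np.uint8); m[135:240,395:440]=((g>120)&((i.max(2)-g)<30))[135:240,395:440]*255
n,l,st,ce=cv2.connectedComponentsWithStats(m); k=1+st[1:,4].argmax(); print(st[k],ce[k])
ys,xs=np.where(l==k)
for r in range(ys.min(),ys.max()+1,4):
    q=xs[ys==r]; print(r,q.min(),q.max(),end='; ')
h=cv2.cvtColor(t['img'],cv2.COLOR_BGR2HSV); bl=cv2.inRange(h,(105,120,60),(125,255,255)); bl[:, :340]=0; bl[:,450:]=0;bl[:130]=0;bl[245:]=0
n,l,st,ce=cv2.connectedComponentsWithStats(bl); print([(st[j],ce[j]) for j in range(1,n) if st[j][4]>50])
E
```

```text
nut [0.50431977 0.17134039 0.1       ]
rest [ 0.56680405 -0.20963755  0.01      ]
wr_mouth [ 0.68069056 -0.2492704   0.024     ]
wr_ring [ 0.47387911 -0.26450964  0.024     ]
[ 395  135   45  105 2048] [419.31787109 186.91259766]
135 395 428; 139 395 425; 143 395 425; 147 397 420; 151 398 420; 155 398 433; 159 400 439; 163 406 439; 167 407 439; 171 408 439; 175 408 439; 179 408 439; 183 409 439; 187 409 439; 191 410 439; 195 410 439; 199 410 439; 203 411 439; 207 411 439; 211 411 439; 215 412 439; 219 409 439; 223 408 439; 227 408 439; 231 412 439; 235 395 439; 239 395 439; [(array([421, 147,   8,  14,  89], dtype=int32), array([424.8988764 , 153.31460674])), (array([353, 149,  47,  16, 513], dtype=int32), array([375.28265107, 156.34307992])), (array([404, 148,  11,   7,  73], dtype=int32), array([409.09589041, 151.08219178])), (array([422, 215,  13,  14, 143], dtype=int32), array([429.07692308, 221.29370629])), (array([358, 216,  51,  18, 583], dtype=int32), array([383.10977702, 224.93653516]))]
```

View pics/crop1.png

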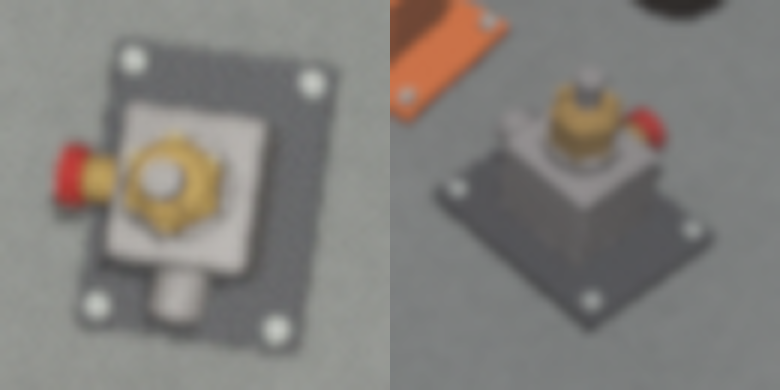

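Third picture. The crop confirms the steel block, with the spout pointing down, the red cap to the left, and the brass hex at crop (176,184). Its corners point roughly up and down, so two flats face about ±y. Next I compute the numbers.

```bash
python3 - <<'E'
from h import *
t=load('top');s=load('scene')
def near(c1,p,c2,q):
    o,d=ray(c1,*p);o2,d2=ray(c2,*q); A=np.stack([d,-d2],1); k=np.linalg.lstsq(A,o2-o,rcond=None)[0]; a=o+k[0]*d;b=o2+k[1]*d2; return (a+b)/2,np.linalg.norm(a-b)
T=lambda u,v:(214.5+(u+.5)/6,179.5+(v+.5)/6); S=lambda u,v:(329.5+(u-390+.5)/6,144.5+(v+.5)/6)
print('tube top',near(t,T(161,178),s,S(590,75)))
print('nut',near(t,T(175,184),s,S(585,125)))
print('cap',near(t,T(73,177),s,S(650,127)))
ts=[(133,60),(312,84),(277,330),(97,305)]
for z in(.008,): 
    P=[onz(t,*T(*p),z) for p in ts]; print(np.round(P,4),np.mean(P,0))
ss=[(457,188),(592,300),(692,230)]; print(np.round([onz(s,*S(*p),.008) for p in ss],4))
x=P[0]-P[3]+P[1]-P[2]; print('fit yaw',np.degrees(np.arctan2(x[1],x[0])))
print('nut top@.1',onz(t,*T(175,184),.099),'tube@.122',onz(t,*T(161,178),.122))
# brass mask
for c,box in((t,(195,230,230,260)),(s,(150,175,355,368))):
    h=cv2.cvtColor(c['img'],cv2.COLOR_BGR2HSV); 
    m=cv2.inRange(h,(14,80,60),(32,255,255)); r=m*0; r[box[0]:box[1],box[2]:box[3]]=255; m&=r
    ys,xs=np.where(m>0); print(xs.mean(),ys.mean(),len(xs),xs.min(),xs.max(),ys.min(),ys.max())
    if c is t:
        for y in range(ys.min(),ys.max()+1): print(y,xs[ys==y].min(),xs[ys==y].max(),end=';')
print()
# wrench handle edges by row
g=t['img'].astype(int).sum(2)
for r in range(164,212,8): print(r,g[r,400:428].tolist())
for n,(u,v) in dict(soy=(145,240),green=(138,168)).items(): print(n,onz(t,u,v,.2 if n=='soy' else .15))
E
```

```text
tube top (array([0.50461419, 0.17610505, 0.12217419]), np.float64(5.013695351137988e-05))
nut (array([0.50468141, 0.17749605, 0.0816621 ]), np.float64(0.00031711040201695055))
cap (array([0.51123204, 0.23022234, 0.04210317]), np.float64(0.004517875486353933))
[[0.5645 0.2109 0.008 ]
 [0.5549 0.1308 0.008 ]
 [0.4453 0.1436 0.008 ]
 [0.4551 0.2237 0.008 ]] [0.50496671 0.17724449 0.008     ]
[[0.4429 0.1462 0.008 ]
 [0.5524 0.1338 0.008 ]
 [0.5626 0.2124 0.008 ]]
fit yaw -6.682207398045673
nut top@.1 [0.50372469 0.17454848 0.099     ] tube@.122 [0.50460724 0.17611898 0.122     ]
241.6073619631902 210.35582822085888 163 230 251 203 218
203 242 245;204 240 246;205 238 248;206 230 249;207 230 250;208 230 251;209 230 251;210 230 250;211 230 250;212 230 250;213 230 250;214 237 250;215 238 249;216 240 247;217 241 245;218 242 244;361.8452380952381 165.17857142857142 84 357 367 160 170

164 [139, 132, 124, 132, 163, 218, 294, 431, 548, 588, 590, 590, 578, 532, 399, 246, 186, 163, 163, 152, 161, 155, 162, 162, 168, 160, 161, 176]
172 [160, 159, 154, 144, 134, 126, 154, 240, 406, 496, 474, 404, 427, 504, 511, 388, 219, 164, 159, 160, 159, 161, 154, 159, 163, 158, 154, 165]
180 [159, 151, 148, 162, 145, 140, 132, 186, 346, 484, 519, 447, 385, 438, 498, 446, 310, 188, 157, 160, 162, 156, 158, 154, 154, 155, 158, 165]
188 [147, 156, 156, 154, 148, 130, 123, 135, 230, 411, 524, 513, 431, 398, 470, 484, 379, 219, 151, 153, 156, 149, 160, 162, 160, 160, 157, 161]
196 [159, 147, 150, 158, 152, 144, 131, 132, 135, 232, 407, 507, 486, 412, 423, 500, 505, 389, 216, 162, 157, 154, 158, 161, 163, 163, 161, 154]
204 [154, 152, 154, 159, 163, 152, 146, 134, 123, 174, 320, 466, 519, 459, 395, 444, 507, 468, 331, 195, 160, 149, 152, 154, 156, 158, 156, 153]
soy [0.42931659 0.37002348 0.2       ]
green [0.59555654 0.41501176 0.15      ]
```

```bash
cat >> h.py <<'E'
def plan(p,yaw,vias=(),st=5.8,tw=10.4,start=None):
    o=telemetry.get_obs(); P,Y=start or (np.array(o['tool_pos']),o['tool_rot'][2]); pts=[np.array(v,float) for v in vias]+[np.array(p,float)]
    L=[np.linalg.norm(b-a) for a,b in zip([P]+pts,pts)]; tot=sum(L); dy=yaw-Y
    n=max(1,sum(int(np.ceil(l/st*100)) for l in L),int(np.ceil(abs(dy)/tw)))
    cum=np.r_[0,np.cumsum(L)]/max(tot,1e-9); Q=np.array([P]+pts); tr=[];tws=[];a=P;ya=Y
    for i in range(1,n+1):
        f=i/n; b=np.array([np.interp(f,cum,Q[:,k]) for k in range(3)]); t=np.radians(ya); d=(b-a)*100
        tr.append([round(float(v),2) for v in (d[0]*np.cos(t)+d[1]*np.sin(t), d[0]*np.sin(t)-d[1]*np.cos(t), -d[2])]); tws.append(round(-dy/n,2)); a=b; ya+=dy/n
    print(n,'rows'); 
    for k in range(0,n,10): print('translation',tr[k:k+10],'twist',tws[k:k+10])
E
python3 -c "
from h import *
plan([.505,.1765,.21],90,[[.55,-.2,.22]])"
```

```text
17 rows
translation [[-2.75, -4.53, 0.02], [-1.97, -4.92, 0.02], [-1.14, -5.18, 0.02], [-0.28, -5.29, 0.02], [0.58, -5.27, 0.02], [1.44, -5.1, 0.02], [2.25, -4.8, 0.02], [3.0, -4.37, 0.02], [3.68, -3.82, 0.02], [3.71, -3.49, 0.04]] twist [np.float64(-9.39), np.float64(-9.39), np.float64(-9.39), np.float64(-9.39), np.float64(-9.39), np.float64(-9.39), np.float64(-9.39), np.float64(-9.39), np.float64(-9.39), np.float64(-9.39)]
translation [[1.59, -5.06, 0.14], [2.39, -4.73, 0.14], [3.13, -4.28, 0.14], [3.79, -3.71, 0.14], [4.34, -3.04, 0.14], [4.78, -2.29, 0.14], [5.09, -1.48, 0.14]] twist [np.float64(-9.39), np.float64(-9.39), np.float64(-9.39), np.float64(-9.39), np.float64(-9.39), np.float64(-9.39), np.float64(-9.39)]
```

Emit:
arm_command(translation=[[-2.7, -4.5, 0], [-2.0, -4.9, 0], [-1.1, -5.2, 0], [-0.3, -5.3, 0], [0.6, -5.3, 0], [1.4, -5.1, 0], [2.2, -4.8, 0], [3.0, -4.4, 0], [3.7, -3.8, 0], [3.7, -3.5, 0]], twist=[-9.4, -9.4, -9.4, -9.4, -9.4, -9.4, -9.4, -9.4, -9.4, -9.4], grip=75)

```text
time_s: 1.35
tool_pos: [0.5434, -0.1762, 0.2162]
tool_rot: [-179.6, 0.3, 26.8]
force: [0.5, -0.9, -0.0]
grip_width: 0.0654
```

```bash
sed -i 's/tws.append(round(-dy\/n,2))/tws.append(round(float(-dy\/n),2))/' h.py; python3 -c "
from h import *
plan([.505,.1765,.2],90)"
```

```text
7 rows
translation [[1.78, -4.75, 0.23], [2.5, -4.41, 0.23], [3.16, -3.96, 0.23], [3.75, -3.41, 0.23], [4.24, -2.78, 0.23], [4.62, -2.08, 0.23], [4.89, -1.33, 0.23]] twist [-9.03, -9.03, -9.03, -9.03, -9.03, -9.03, -9.03]
```

Emit:
arm_command(translation=[[1.8, -4.75, 0.2], [2.5, -4.4, 0.2], [3.15, -3.95, 0.2], [3.75, -3.4, 0.2], [4.25, -2.8, 0.2], [4.6, -2.1, 0.2], [4.9, -1.3, 0.2], [0, 0, 0]], twist=[-9, -9, -9, -9, -9, -9, -9, 0])

```text
time_s: 2.35
tool_pos: [0.4958, 0.1924, 0.2018]
tool_rot: [-179.5, -0.4, 92.4]
force: [0.5, -0.9, 0.1]
grip_width: 0.0654
```

```bash
python3 - <<'E'
from h import *
plan([.505,.1765,.13],90)
s=snap('scene');t=snap('top')
print(proj(s,[.505,.1765,.1]),proj(t,[.505,.1765,.1]))
a=cv2.resize(s['img'][110:190,320:400],(480,480),interpolation=cv2.INTER_CUBIC)
cv2.imwrite('pics/c2.png',a)
E
```

```text
2 rows
translation [[-0.81, 0.42, 3.59], [-0.81, 0.44, 3.59]] twist [1.22, 1.22]
(np.float64(362.4921881305309), np.float64(161.80435615432077)) (np.float64(242.89318110744244), np.float64(209.68969015672778))
```

View pics/c2.png

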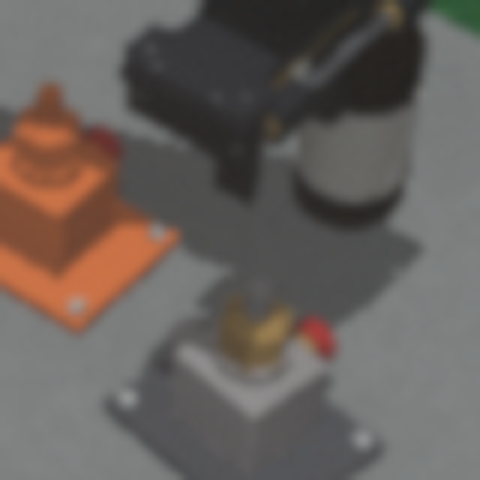

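Fourth picture: the gripper is above and behind the block, with the nut at crop (258,330) and clear of the red cap. I'll correct the offset and descend.

Emit:
arm_command(translation=[[-0.8, 0.4, 2.5], [-0.8, 0.4, 2.5], [0, 0, 1], [0, 0, 0]], twist=[1.2, 1.2, 0, 0], grip=65)

```text
time_s: 2.95
tool_pos: [0.5078, 0.1641, 0.1396]
tool_rot: [-179.5, -0.0, 88.7]
force: [0.0, 0.6, 0.1]
grip_width: 0.0565
```

```bash
python3 -c "
from h import *
plan([.505,.1765,.0785],90,st=3)"
```

```text
3 rows
translation [[0.41, -0.1, 2.04], [0.41, -0.1, 2.04], [0.41, -0.1, 2.04]] twist [-0.42, -0.42, -0.42]
```

Emit:
arm_command(translation=[[0.7, -0.2, 1.0], [0.15, 0, 1.0], [0, 0, 0.5], [0, 0, 0]], twist=[-0.8, 0, 0, 0])

```text
time_s: 3.45
tool_pos: [0.5065, 0.174, 0.1146]
tool_rot: [-179.7, -0.1, 89.6]
force: [0.5, 1.2, -0.3]
grip_width: 0.0567
```

```bash
python3 -c "
from h import *
print(telemetry.get_obs()['tool_pos'])
plan([.505,.1765,.0785],90,st=3)"
```

```text
[0.50650261 0.17402263 0.11463419]
2 rows
translation [[0.12, -0.08, 1.81], [0.12, -0.08, 1.81]] twist [-0.19, -0.19]
```

Emit:
arm_command(translation=[[0.2, -0.1, 1.3], [0, 0, 1.3], [0, 0, 0.6], [0, 0, 0.2], [0, 0, 0]], twist=[0, 0, 0, 0, 0])

```text
time_s: 4.08
tool_pos: [0.5052, 0.1762, 0.0781]
tool_rot: [-179.6, -0.1, 89.6]
force: [-0.8, -0.8, -0.1]
grip_width: 0.0566
```

Emit:
arm_command(translation=[[0, 0, 0], [0, 0, 0], [0, 0, 0], [0, 0, 0], [0, 0, 0]], twist=[0, 0, 0, 0, 0], grip=20, force=30)

```text
time_s: 4.7
tool_pos: [0.5058, 0.1764, 0.0788]
tool_rot: [-179.7, -0.1, 89.6]
force: [0.2, -0.9, -1.5]
grip_width: 0.0363
```

```bash
python3 -c "
from h import *
o=telemetry.get_obs();print(o)"
```

```text
{'time_s': 4.7, 'qpos': array([ 22.10758713,  18.25452587, -50.22197205, 107.38386034,
        15.6056066 ,  61.79737003,  55.36047084]), 'joint_velocities': array([ 0.10022611, -0.12943637,  0.01775108,  0.01126277, -0.02973743,
        0.01661243,  0.00369577]), 'effort': array([ 2.24131095e-02, -3.42404580e+01, -7.17947647e+00, -2.71573716e+01,
        4.84876754e-02,  1.93271069e-01,  7.46138790e-02]), 'tool_pos': array([0.5057822 , 0.17637062, 0.07880107]), 'tool_rot': array([-1.79735518e+02, -1.06986258e-01,  8.95791447e+01]), 'force': array([ 0.15902757, -0.91723045, -1.50599729]), 'wrist_torque': array([ 0.17534043, -0.22232213, -0.03840161]), 'grip_width': 0.03628536526783831}
```

Emit:
arm_command(translation=[[0, 0, 0], [0, 0, 0], [0, 0, 0], [0, 0, 0]], twist=[3, 3, 3, 3])

```text
time_s: 5.2
tool_pos: [0.5058, 0.1762, 0.0788]
tool_rot: [-179.7, -0.0, 77.3]
force: [1.0, -0.8, -1.0]
grip_width: 0.0361
```

```bash
cat >>h.py <<'E'
def st():
    o=telemetry.get_obs(); print(round(o['time_s'],2),np.round(o['tool_pos'],4),np.round(o['tool_rot'],2),'F',np.round(o['force'],1),'T',np.round(o['wrist_torque'],3),'q7 v,eff',np.round([o['qpos'][6],o['joint_velocities'][6],o['effort'][6]],3),'w',round(o['grip_width'],4))
E
python3 -c "
from h import *
st()"
```

```text
5.2 [0.5058 0.1762 0.0788] [-1.7974e+02 -1.0000e-02  7.7330e+01] F [ 1.  -0.8 -1. ] T [ 0.084 -0.188  0.161] q7 v,eff [ 43.852 -22.912   0.298] w 0.0361
```

Emit:
arm_command(translation=[[0, 0, 0], [0, 0, 0], [0, 0, 0]], twist=[1.5, 1.5, 1.5])

```text
time_s: 5.58
tool_pos: [0.5058, 0.1762, 0.0788]
tool_rot: [-179.8, 0.0, 72.7]
force: [0.2, -0.1, -0.2]
grip_width: 0.0363
```

```bash
python3 -c "
from h import *
st()"
```

```text
5.58 [0.5058 0.1762 0.0788] [-1.7975e+02  3.0000e-02  7.2690e+01] F [ 0.2 -0.1 -0.2] T [ 0.057 -0.197  0.074] q7 v,eff [ 39.464 -11.707   0.102] w 0.0363
```

Emit:
arm_command(translation=[[0, 0, 0], [0, 0, 0], [0, 0, 0]], twist=[1.5, 1.5, 1.5])

```text
time_s: 5.95
tool_pos: [0.5058, 0.1762, 0.0788]
tool_rot: [-179.8, 0.0, 67.9]
force: [0.7, -0.7, -1.1]
grip_width: 0.0364
```

```bash
python3 -c "
from h import *
st()"
```

```text
5.95 [0.5058 0.1762 0.0788] [-1.7975e+02  5.0000e-02  6.7900e+01] F [ 0.7 -0.7 -1.1] T [ 0.028 -0.19   0.149] q7 v,eff [ 34.949 -11.882   0.104] w 0.0364
```

Emit:
arm_command(translation=[[0, 0, 0], [0, 0, 0], [0, 0, 0]], twist=[1.5, 1.5, 1.5])

```text
time_s: 6.32
tool_pos: [0.5057, 0.1761, 0.0788]
tool_rot: [-179.8, 0.1, 63.1]
force: [-0.4, 0.6, 0.3]
grip_width: 0.0361
```

```bash
python3 -c "
from h import *
st()"
```

```text
6.33 [0.5057 0.1761 0.0788] [-1.7976e+02  8.0000e-02  6.3080e+01] F [-0.4  0.6  0.3] T [ 0.04  -0.173  0.133] q7 v,eff [ 30.398 -12.086   0.104] w 0.0361
```

Emit:
arm_command(translation=[[0, 0, 0], [0, 0, 0], [0, 0, 0]], twist=[1.5, 1.5, 1.5])

```text
time_s: 6.7
tool_pos: [0.5057, 0.1761, 0.0788]
tool_rot: [-179.8, 0.1, 58.3]
force: [0.1, 0.6, -0.8]
grip_width: 0.0365
```

```bash
python3 -c "
from h import *
st()"
```

```text
6.7 [0.5057 0.1761 0.0788] [-1.7976e+02  1.0000e-01  5.8260e+01] F [ 0.1  0.6 -0.8] T [ 0.023 -0.149  0.104] q7 v,eff [ 25.836 -12.143   0.104] w 0.0365
```

Emit:
arm_command(translation=[[0, 0, 0], [0, 0, 0], [0, 0, 0]], twist=[1.5, 1.5, 1.5])

```text
time_s: 7.08
tool_pos: [0.5059, 0.1759, 0.0788]
tool_rot: [-179.8, 0.1, 53.5]
force: [0.1, -0.1, -1.5]
grip_width: 0.0363
```

```bash
python3 -c "
from h import *
st()"
```

```text
7.08 [0.5059 0.1759 0.0788] [-1.798e+02  1.300e-01  5.346e+01] F [ 0.1 -0.1 -1.5] T [ 0.021 -0.167  0.36 ] q7 v,eff [ 21.283 -11.834  -0.154] w 0.0363
```

Emit:
arm_command(translation=[[0, 0, 0]], twist=[0.8])

```text
time_s: 7.2
tool_pos: [0.5059, 0.1759, 0.0788]
tool_rot: [-179.8, 0.1, 52.6]
force: [-0.5, 0.8, -1.0]
grip_width: 0.0366
```

```bash
python3 -c "
from h import *
st()"
```

```text
7.2 [0.5059 0.1759 0.0788] [-1.7981e+02  1.3000e-01  5.2620e+01] F [-0.5  0.8 -1. ] T [ 0.056 -0.159  0.391] q7 v,eff [20.479 -6.445 -0.279] w 0.0366
```

Emit:
arm_command(translation=[[0, 0, 0]], twist=[0.8])

```text
time_s: 7.32
tool_pos: [0.5058, 0.1759, 0.0788]
tool_rot: [-179.8, 0.1, 51.8]
force: [-0.4, -1.1, -0.1]
grip_width: 0.0358
```

```bash
python3 -c "
from h import *
st()"
```

```text
7.33 [0.5058 0.1759 0.0788] [-1.7982e+02  1.4000e-01  5.1790e+01] F [-0.4 -1.1 -0.1] T [-0.024 -0.221  0.345] q7 v,eff [19.675 -6.453 -0.244] w 0.0358
```

Emit:
arm_command(translation=[[0, 0, 0], [0, 0, 0]], twist=[0.7, 0])

```text
time_s: 7.58
tool_pos: [0.5059, 0.1757, 0.0788]
tool_rot: [-179.8, 0.1, 51.0]
force: [-0.1, -1.4, -0.5]
grip_width: 0.036
```

```bash
python3 -c "
from h import *
st()"
```

```text
7.58 [0.5059 0.1757 0.0788] [-1.7983e+02  1.4000e-01  5.1010e+01] F [-0.1 -1.4 -0.5] T [-0.028 -0.182  0.199] q7 v,eff [18.945 -0.055 -0.232] w 0.036
```

Finger-tight: the drag rose from 0.11 to about 0.35 N m and was held over roughly 2–3°. I'll release, lift and measure the wrench.

Emit:
arm_command(translation=[[0, 0, 0], [0, 0, 0], [0, 0, 0], [0, 0, -1], [0, 0, -3], [0, 0, -5], [0, 0, -3], [0, 0, 0]], twist=[0, 0, 0, 0, 0, 0, 0, 0], grip=65)

```text
time_s: 8.57
tool_pos: [0.5064, 0.1768, 0.205]
tool_rot: [-179.8, 0.0, 51.0]
force: [0.1, 0.3, -1.2]
grip_width: 0.0565
```

```bash
python3 - <<'E'
from h import *
st()
t=snap('top'); g=cv2.cvtColor(t['img'],cv2.COLOR_BGR2GRAY)
pts=[]
for r in range(166,212,2):
    q=g[r,400:426].astype(float)-55; q[q<25]=0; L=np.where(q>45)[0]; a,b=L[0],L[-1]
    l=a-(q[a]-45)/(q[a]-q[a-1]+1e-9); rr=b+(q[b]-45)/(q[b]-q[b+1]+1e-9); pts.append((400+(l+rr)/2,r))
pts=np.array(pts); W=np.array([onz(t,u,v,.026) for u,v in pts]); f=np.polyfit(W[:,0],W[:,1],1); print('y=',f,'yaw',np.degrees(np.arctan(f[0])),'res',np.abs(np.polyval(f,W[:,0])-W[:,1]).max())
for r in range(136,162,2): print(r,g[r,390:432:2].tolist())
for r in range(212,240,2): print(r,g[r,402:430:2].tolist())
E
```

```text
8.57 [0.5064 0.1768 0.205 ] [-1.798e+02  3.000e-02  5.097e+01] F [ 0.1  0.3 -1.2] T [ 0.036 -0.134  0.002] q7 v,eff [23.93   0.059  0.043] w 0.0565
y= [ 0.08477086 -0.30407815] yaw 4.845428183584628 res 0.0004301249068615065
136 [146, 148, 149, 149, 149, 149, 150, 149, 151, 149, 147, 146, 147, 149, 150, 151, 151, 151, 146, 117, 95]
138 [150, 148, 147, 148, 149, 150, 149, 151, 150, 149, 148, 147, 150, 151, 156, 154, 151, 151, 130, 103, 94]
140 [149, 148, 146, 146, 151, 160, 155, 152, 153, 150, 150, 150, 146, 162, 179, 161, 151, 150, 119, 99, 95]
142 [148, 148, 147, 141, 173, 185, 164, 151, 151, 151, 148, 142, 129, 162, 188, 167, 151, 149, 118, 99, 98]
144 [144, 142, 127, 124, 179, 189, 163, 150, 152, 153, 141, 109, 101, 147, 187, 173, 145, 141, 112, 99, 99]
146 [146, 133, 95, 99, 171, 189, 161, 142, 136, 131, 116, 84, 79, 138, 187, 169, 115, 105, 95, 100, 98]
148 [114, 103, 84, 86, 155, 187, 151, 104, 107, 110, 104, 103, 93, 135, 189, 176, 118, 114, 115, 113, 98]
150 [107, 114, 112, 105, 142, 188, 168, 118, 115, 116, 117, 116, 108, 138, 192, 179, 123, 117, 119, 113, 98]
152 [115, 116,
[... 844 characters left out ...]
 127, 130, 176, 184, 133, 118, 120]
222 [117, 117, 109, 157, 185, 135, 119, 117, 103, 138, 185, 146, 120, 118]
224 [119, 117, 100, 158, 178, 126, 118, 119, 112, 119, 179, 147, 119, 118]
226 [118, 117, 104, 155, 189, 146, 117, 117, 107, 141, 190, 149, 117, 117]
228 [116, 114, 109, 117, 178, 176, 150, 135, 147, 173, 162, 110, 93, 90]
230 [89, 87, 76, 68, 120, 174, 186, 176, 187, 179, 123, 93, 93, 100]
232 [100, 110, 107, 96, 93, 117, 149, 158, 165, 150, 142, 143, 145, 143]
234 [142, 143, 143, 142, 134, 134, 142, 145, 150, 147, 146, 146, 148, 147]
236 [147, 149, 148, 147, 145, 147, 149, 147, 146, 148, 147, 147, 145, 144]
238 [148, 147, 149, 147, 147, 148, 146, 148, 145, 147, 147, 149, 146, 145]
```

```bash
python3 - <<'E'
from h import *
t=load('top')
A=onz(t,409,140.3,.027);B=onz(t,409.5,155.2,.025);C=onz(t,417.5,223.8,.023);D=onz(t,418,232,.027)
for n,p,x in(('tip',A,.123),('back',B,.081),('ring',C,-.1),('ringend',D,-.117)): print(n,p,'origin x est',p[0]-x*np.cos(.0846))
x=.567; print(x,.08477*x-.30408)
E
python3 -c "
from h import *
x=.568;y=.08477*x-.30408
plan([x,y,.12],-85.2)"
```

```text
tip [ 0.70067777 -0.24595057  0.027     ] origin x est 0.5781176727773769
back [ 0.66110312 -0.24766411  0.025     ] origin x est 0.5803928100374998
ring [ 0.47973303 -0.26871294  0.023     ] origin x est 0.5793753886681713
ringend [ 0.45823131 -0.26891293  0.027     ] origin x est 0.5748128681734829
0.567 -0.25601541
14 rows
translation [[-2.12, 2.29, 0.6], [-1.7, 2.62, 0.6], [-1.24, 2.87, 0.6], [-0.73, 3.03, 0.6], [-0.21, 3.11, 0.6], [0.32, 3.1, 0.6], [0.84, 3.01, 0.6], [1.33, 2.82, 0.6], [1.79, 2.56, 0.6], [2.2, 2.22, 0.6]] twist [9.73, 9.73, 9.73, 9.73, 9.73, 9.73, 9.73, 9.73, 9.73, 9.73]
translation [[2.54, 1.81, 0.6], [2.81, 1.36, 0.6], [3.0, 0.86, 0.6], [3.1, 0.34, 0.6]] twist [9.73, 9.73, 9.73, 9.73]
```

```bash
python3 -c "
from h import *
plan([.579,-.255,.14],-85.2)"
```

```text
14 rows
translation [[-2.06, 2.35, 0.45], [-1.64, 2.66, 0.45], [-1.16, 2.9, 0.45], [-0.66, 3.06, 0.45], [-0.13, 3.12, 0.45], [0.4, 3.1, 0.45], [0.92, 2.99, 0.45], [1.41, 2.79, 0.45], [1.86, 2.51, 0.45], [2.26, 2.16, 0.45]] twist [9.73, 9.73, 9.73, 9.73, 9.73, 9.73, 9.73, 9.73, 9.73, 9.73]
translation [[2.59, 1.75, 0.45], [2.85, 1.29, 0.45], [3.03, 0.79, 0.45], [3.11, 0.27, 0.45]] twist [9.73, 9.73, 9.73, 9.73]
```

Emit:
arm_command(translation=[[-2.05, 2.35, 0.4], [-1.65, 2.65, 0.4], [-1.15, 2.9, 0.4], [-0.65, 3.05, 0.4], [-0.15, 3.1, 0.4], [0.4, 3.1, 0.4], [0.9, 3.0, 0.4], [1.4, 2.8, 0.4], [1.85, 2.5, 0.4], [2.25, 2.15, 0.4]], twist=[9.7, 9.7, 9.7, 9.7, 9.7, 9.7, 9.7, 9.7, 9.7, 9.7])

```text
time_s: 9.88
tool_pos: [0.5435, -0.1372, 0.1482]
tool_rot: [179.1, 1.2, -48.8]
force: [0.1, 0.3, 0.0]
grip_width: 0.0567
```

```bash
python3 -c "
from h import *
plan([.579,-.255,.14],-85.2)"
```

```text
4 rows
translation [[2.8, 1.27, 0.2], [2.97, 0.82, 0.2], [3.06, 0.34, 0.2], [3.07, -0.15, 0.2]] twist [9.11, 9.11, 9.11, 9.11]
```

Emit:
arm_command(translation=[[2.8, 1.25, 0.2], [2.9, 0.8, 0.2], [2.6, 0.35, 0.2], [1.5, -0.1, 0.1], [0.4, 0, 0], [0, 0, 0]], twist=[9, 9, 8, 5, 2, 0], grip=50)

```text
time_s: 10.62
tool_pos: [0.5672, -0.2429, 0.1294]
tool_rot: [177.7, 0.9, -83.1]
force: [-0.0, 0.4, -0.8]
grip_width: 0.0436
```

```bash
python3 -c "
from h import *
plan([.579,-.255,.06],-85.2)"
```

```text
2 rows
translation [[0.67, -0.51, 3.47], [0.66, -0.52, 3.47]] twist [1.05, 1.05]
```

Emit:
arm_command(translation=[[0.8, -0.6, 2.0], [0.4, -0.4, 1.5], [0, 0, 0.5], [0, 0, 0]], twist=[1.5, 0.6, 0, 0])

```text
time_s: 11.12
tool_pos: [0.5767, -0.2512, 0.0845]
tool_rot: [177.5, 0.9, -85.1]
force: [-0.2, 0.2, -1.0]
grip_width: 0.0431
```

```bash
python3 -c "
from h import *
st();plan([.579,-.255,.05],-85.2)
R=__import__('scipy.spatial.transform',fromlist=['Rotation']).Rotation.from_euler('xyz',telemetry.get_obs()['tool_rot'],degrees=True).as_matrix();print(R.round(4))"
```

```text
11.12 [ 0.5767 -0.2512  0.0845] [177.54   0.94 -85.07] F [-0.2  0.2 -1. ] T [-0.001 -0.056 -0.   ] q7 v,eff [-6.8969e+01 -1.6000e-02 -3.0000e-03] w 0.0431
1 rows
translation [[0.4, -0.19, 3.45]] twist [0.13]
[[ 0.0859 -0.9953 -0.0441]
 [-0.9962 -0.0865  0.0127]
 [-0.0164  0.0429 -0.9989]]
```

Emit:
arm_command(translation=[[0.4, -0.3, 1.5], [0, -0.1, 1.5], [0, 0, 1.0], [0, 0, 0.5], [0, 0, 0]], twist=[0, 0, 0, 0, 0])

```text
time_s: 11.75
tool_pos: [0.5793, -0.2543, 0.0363]
tool_rot: [177.6, 0.9, -85.0]
force: [-0.8, -0.3, -0.5]
grip_width: 0.0434
```

```bash
python3 -c "
from h import *
st();plan([.579,-.255,.009],-85.2)"
```

```text
11.75 [ 0.5793 -0.2543  0.0363] [177.56   0.94 -85.04] F [-0.8 -0.3 -0.5] T [ 0.025 -0.018 -0.039] q7 v,eff [-6.9408e+01 -4.7000e-02 -1.0000e-03] w 0.0434
1 rows
translation [[0.07, 0.04, 2.73]] twist [0.16]
```

Emit:
arm_command(translation=[[0.07, 0.05, 1.2], [0, 0, 1.0], [0, 0, 0.4], [0, 0, 0.1], [0, 0, 0]], twist=[0, 0, 0, 0, 0])

```text
time_s: 12.38
tool_pos: [0.578, -0.2549, 0.0081]
tool_rot: [177.6, 0.9, -85.0]
force: [0.5, 0.4, -0.2]
grip_width: 0.0432
```

```bash
python3 -c "
from h import *
st()"
```

```text
12.38 [ 0.578  -0.2549  0.0081] [177.62   0.9  -85.04] F [ 0.5  0.4 -0.2] T [-0.009 -0.035  0.001] q7 v,eff [-6.9714e+01 -9.5000e-02  2.0000e-03] w 0.0432
```

Emit:
arm_command(translation=[[0, 0, 0], [0, 0, 0], [0, 0, 0], [0, 0, 0], [0, 0, 0]], twist=[0, 0, 0, 0, 0], grip=5, force=50)

```text
time_s: 13.0
tool_pos: [0.5787, -0.2552, 0.0089]
tool_rot: [177.7, 0.9, -85.0]
force: [0.5, 0.5, -0.6]
grip_width: 0.0162
```

```bash
python3 -c "
from h import *
st()"
```

```text
13.0 [ 0.5787 -0.2552  0.0089] [177.7    0.86 -85.05] F [ 0.5  0.5 -0.6] T [-0.027 -0.05   0.019] q7 v,eff [-6.9718e+01 -1.2000e-02  3.7000e-02] w 0.0162
```

Emit:
arm_command(translation=[[0, 0, -1], [0, 0, -3], [0, 0, -4], [0, 0, -4], [0, 0, -2], [0, 0, 0]], twist=[0, 0, 0, 0, 0, 0])

```text
time_s: 13.75
tool_pos: [0.5829, -0.256, 0.1529]
tool_rot: [177.5, 1.0, -85.0]
force: [-0.1, -0.1, -2.6]
grip_width: 0.0166
```

```bash
python3 -c "
from h import *
st()
plan([.5866,.1102,.175],51,tw=7.5)"
```

```text
13.75 [ 0.5829 -0.256   0.1529] [177.47   0.99 -85.01] F [-0.1 -0.1 -2.6] T [-0.012 -0.038 -0.003] q7 v,eff [-6.8052e+01 -2.7000e-02  1.3000e-02] w 0.0166
19 rows
translation [[-1.92, -0.19, -0.12], [-1.88, -0.42, -0.12], [-1.81, -0.66, -0.12], [-1.72, -0.88, -0.12], [-1.59, -1.08, -0.12], [-1.45, -1.27, -0.12], [-1.28, -1.44, -0.12], [-1.09, -1.59, -0.12], [-0.88, -1.71, -0.12], [-0.66, -1.81, -0.12]] twist [-7.16, -7.16, -7.16, -7.16, -7.16, -7.16, -7.16, -7.16, -7.16, -7.16]
translation [[-0.43, -1.88, -0.12], [-0.19, -1.92, -0.12], [0.05, -1.93, -0.12], [0.29, -1.91, -0.12], [0.52, -1.85, -0.12], [0.75, -1.77, -0.12], [0.97, -1.67, -0.12], [1.17, -1.53, -0.12], [1.35, -1.38, -0.12]] twist [-7.16, -7.16, -7.16, -7.16, -7.16, -7.16, -7.16, -7.16, -7.16]
```

Emit:
arm_command(translation=[[-1.9, -0.2, -0.3], [-1.9, -0.4, -0.3], [-1.8, -0.65, -0.3], [-1.7, -0.9, -0.3], [-1.6, -1.1, -0.3], [-1.45, -1.3, -0.3], [-1.3, -1.45, -0.2], [-1.1, -1.6, -0.2], [-0.9, -1.7, -0.2], [-0.65, -1.8, -0.2]], twist=[-7.2, -7.2, -7.2, -7.2, -7.2, -7.2, -7.2, -7.2, -7.2, -7.2])

```text
time_s: 15.0
tool_pos: [0.5727, -0.0586, 0.1677]
tool_rot: [-179.7, 4.0, -10.8]
force: [-0.4, 0.2, -1.8]
grip_width: 0.0165
```

```bash
python3 -c "
from h import *
st()
plan([.5866,.1102,.165],51,tw=6)"
```

```text
15.0 [ 0.5727 -0.0586  0.1677] [-179.72    4.04  -10.8 ] F [-0.4  0.2 -1.8] T [-0.051 -0.122 -0.013] q7 v,eff [-13.794  42.396  -0.772] w 0.0165
11 rows
translation [[-0.16, -1.53, 0.02], [-0.01, -1.54, 0.02], [0.14, -1.53, 0.02], [0.29, -1.51, 0.02], [0.43, -1.48, 0.02], [0.58, -1.43, 0.02], [0.71, -1.36, 0.02], [0.84, -1.29, 0.02], [0.97, -1.2, 0.02], [1.08, -1.1, 0.02]] twist [-5.62, -5.62, -5.62, -5.62, -5.62, -5.62, -5.62, -5.62, -5.62, -5.62]
translation [[1.18, -0.99, 0.02]] twist [-5.62]
```

Emit:
arm_command(translation=[[-0.05, -1.0, 0], [0, -1.0, 0], [0.1, -1.0, 0], [0.2, -1.0, 0], [0.25, -0.95, 0], [0.3, -0.95, 0], [0.4, -0.9, 0], [0.4, -0.9, 0], [0.2, -0.4, 0], [0, 0, 0]], twist=[-3.5, -3.5, -3.5, -3.5, -3.5, -3.5, -3.5, -3.5, -2, 0])

```text
time_s: 16.25
tool_pos: [0.5782, 0.0287, 0.1548]
tool_rot: [-177.2, 4.4, 20.6]
force: [-0.1, -0.1, -1.8]
grip_width: 0.0165
```

```bash
cat >>h.py <<'E'
from scipy.spatial.transform import Rotation as Ro
def tz(): print('toolz',Ro.from_euler('xyz',telemetry.get_obs()['tool_rot'],degrees=True).as_matrix()[:,2].round(4),'q',telemetry.get_obs()['qpos'].round(1))
E
python3 -c "
from h import *
st();tz()
plan([.5866,.1102,.165],51,tw=6)"
```

```text
16.25 [0.5782 0.0287 0.1548] [-177.15    4.42   20.61] F [-0.1 -0.1 -1.8] T [-0.111 -0.272 -0.032] q7 v,eff [ 6.96  -0.11   0.088] w 0.0165
toolz [-0.0895  0.0194 -0.9958] q [ 26.9  20.3 -38.6  92.9  10.8  76.1   7. ]
6 rows
translation [[0.61, -1.22, -0.17], [0.71, -1.16, -0.17], [0.81, -1.1, -0.17], [0.91, -1.02, -0.17], [0.99, -0.94, -0.17], [1.07, -0.84, -0.17]] twist [-5.06, -5.06, -5.06, -5.06, -5.06, -5.06]
```

Emit:
arm_command(translation=[[0.6, -1.2, -0.2], [0, 0, 0], [0, 0, 0], [0.7, -1.2, -0.2], [0, 0, 0], [0, 0, 0]], twist=[-5, 0, 0, -5, 0, 0])

```text
time_s: 17.0
tool_pos: [0.5807, 0.0498, 0.1574]
tool_rot: [-176.6, 4.1, 30.0]
force: [-0.3, -0.1, -2.5]
grip_width: 0.0162
```

```bash
cat >>h.py <<'E'
def wt():
    R=Ro.from_euler('xyz',telemetry.get_obs()['tool_rot'],degrees=True).as_matrix(); G=Ro.from_euler('xyz',[177.7,.86,-85.05],degrees=True).as_matrix()
    W0=Ro.from_euler('z',4.85,degrees=True).as_matrix(); W=R@G.T@W0; print('wrench x',W[:,0].round(3),'y',W[:,1].round(3),'yaw',np.degrees(np.arctan2(W[1,0],W[0,0])).round(2))
E
python3 -c "
from h import *
st();tz();wt()"
```

```text
17.0 [0.5807 0.0498 0.1574] [-176.59    4.11   30.01] F [-0.3 -0.1 -2.5] T [-0.075 -0.304  0.049] q7 v,eff [13.538 -0.236  0.016] w 0.0162
toolz [-0.0918  0.0157 -0.9957] q [ 26.   21.3 -40.5  92.1  11.9  76.8  13.5]
wrench x [-0.49   0.866  0.099] y [-0.866 -0.497  0.057] yaw 119.5
```

Emit:
arm_command(translation=[[0, 0, 0], [0, 0, 0], [0, 0, 0], [0, 0, 0], [0, 0, 0]], twist=[-6.5, -6.5, -6.5, 0, 0])

```text
time_s: 17.62
tool_pos: [0.5806, 0.0451, 0.1568]
tool_rot: [-175.5, 2.9, 49.3]
force: [0.6, -0.2, -2.2]
grip_width: 0.0164
```

```bash
python3 -c "
from h import *
st();tz();wt()"
```

```text
17.62 [0.5806 0.0451 0.1568] [-175.48    2.89   49.27] F [ 0.6 -0.2 -2.2] T [ 0.003 -0.351 -0.027] q7 v,eff [ 3.21e+01 -2.17e-01  2.70e-02] w 0.0164
toolz [-0.0924  0.0133 -0.9956] q [ 28.7  22.1 -43.6  92.   13.4  77.1  32.1]
wrench x [-0.747  0.654  0.118] y [-0.655 -0.755  0.036] yaw 138.82
```

Emit:
arm_command(translation=[[-2, 0, 0], [-2, 0, 0], [-2, 0, 0], [0, 0, 0], [0, 0, 0]], twist=[0, 0, 0, 0, 0])

```text
time_s: 18.25
tool_pos: [0.5409, -0.0011, 0.16]
tool_rot: [-175.5, 2.9, 48.8]
force: [-0.8, 0.8, -2.2]
grip_width: 0.0164
```

```bash
python3 -c "
from h import *
st();tz();wt()"
```

```text
18.25 [ 0.5409 -0.0011  0.16  ] [-175.55    2.86   48.77] F [-0.8  0.8 -2.2] T [ 0.011 -0.357 -0.035] q7 v,eff [ 3.81e+01 -5.18e-01  1.30e-02] w 0.0164
toolz [-0.0912  0.0137 -0.9957] q [ 35.4  16.3 -43.7  97.7  10.   75.7  38.1]
wrench x [-0.742  0.66   0.117] y [-0.661 -0.749  0.035] yaw 138.33
```

Emit:
arm_command(translation=[[2, 0, 0], [2, 0, 0], [2, 0, 0], [0, 0, 0], [0, 0, 0]], twist=[0, 0, 0, 0, 0])

```text
time_s: 18.88
tool_pos: [0.5829, 0.0484, 0.1566]
tool_rot: [-175.5, 2.8, 48.8]
force: [-0.5, -0.1, -1.4]
grip_width: 0.0161
```

```bash
python3 -c "
from h import *
st();tz();wt()"
```

```text
18.88 [0.5829 0.0484 0.1566] [-175.49    2.76   48.79] F [-0.5 -0.1 -1.4] T [-0.015 -0.311 -0.044] q7 v,eff [ 3.129e+01 -2.790e-01 -5.000e-03] w 0.0161
toolz [-0.0908  0.0157 -0.9957] q [ 28.5  22.4 -43.8  91.8  13.5  77.   31.3]
wrench x [-0.742  0.66   0.118] y [-0.661 -0.75   0.033] yaw 138.36
```

Emit:
arm_command(translation=[[-1.5, 1.3, 0], [-1.65, 1.1, 0], [-1.8, 0.9, 0], [-1.9, 0.7, 0], [-1.95, 0.45, 0], [-2, 0.2, 0], [0, 0, 0]], twist=[-7, -7, -7, -7, -7, -7, 0])

```text
time_s: 19.75
tool_pos: [0.5799, -0.08, 0.155]
tool_rot: [-174.7, -0.8, 91.6]
force: [-0.3, -0.1, -3.3]
grip_width: 0.0162
```

```bash
python3 -c "
from h import *
st();tz();wt()"
```

```text
19.75 [ 0.5799 -0.08    0.155 ] [-174.71   -0.83   91.58] F [-0.3 -0.1 -3.3] T [ 0.125 -0.302 -0.031] q7 v,eff [83.787 -0.729  0.473] w 0.0162
toolz [-0.0925  0.0119 -0.9956] q [ 43.7  24.2 -48.8  91.5  17.4  78.1  83.8]
wrench x [-0.991 -0.028  0.132] y [ 0.024 -0.999 -0.029] yaw -178.41
```

Emit:
arm_command(translation=[[2, 0, 0], [2, -0.2, 0], [1.95, -0.45, 0], [1.9, -0.7, 0], [1.8, -0.9, 0], [1.65, -1.1, 0], [0, 0, 0]], twist=[7, 7, 7, 7, 7, 7, 0])

```text
time_s: 20.62
tool_pos: [0.5776, 0.0507, 0.1576]
tool_rot: [-175.5, 3.0, 47.6]
force: [0.1, -0.5, -2.0]
grip_width: 0.0163
```

```bash
python3 -c "
from h import *
st();tz();wt()"
```

```text
20.62 [0.5776 0.0507 0.1576] [-175.48    2.96   47.58] F [ 0.1 -0.5 -2. ] T [-0.011 -0.253  0.026] q7 v,eff [30.052 -0.188 -0.474] w 0.0163
toolz [-0.093   0.0151 -0.9956] q [ 28.4  21.7 -43.8  92.3  13.1  77.   30.1]
wrench x [-0.728  0.676  0.119] y [-0.677 -0.735  0.037] yaw 137.13
```

```bash
cat >>h.py <<'E'
NUT=np.array([.5050,.1763])
def Rn(): return Ro.from_euler('xyz',telemetry.get_obs()['tool_rot'],degrees=True).as_matrix()
def joff():
    G=Ro.from_euler('xyz',[177.7,.86,-85.05],degrees=True).as_matrix()
    o=G.T@(np.array([.579,-.255,.018])+.105*np.array([np.cos(.0847),np.sin(.0847),0])+[0,0,.005]-[.5787,-.2552,.0089]); 
    h=G.T@(np.array([.0,0,.0141])); o[0]=h[0]; return o
def jaw(tgt,yaw=None):
    o=telemetry.get_obs(); R=Rn(); j=o['tool_pos']+R@joff(); print('jaw',j.round(4),'yaw',o['tool_rot'][2].round(2))
    dy=0 if yaw is None else yaw-o['tool_rot'][2]; R2=Ro.from_euler('z',dy,degrees=True).as_matrix()@R
    d=np.array(tgt)-(o['tool_pos']+R2@joff()); print('world d',d.round(4),'shift cm (start axes)',(R.T@d*100).round(2),'(end axes)',(R2.T@d*100).round(2),'twist',-dy)
E
python3 - <<'E'
from h import *
print(joff()); jaw([*NUT,.145],51)
E
```

```text
[-0.00021163 -0.10466535 -0.01831364]
jaw [0.5024 0.121  0.1841] yaw 47.58
world d [ 0.0067  0.0599 -0.0391] shift cm (start axes) [ 5.07 -3.25  3.92] (end axes) [ 5.27 -2.96  3.88] twist -3.4171297886954335
```

Emit:
arm_command(translation=[[0, 0, 0], [1.7, -1.0, 0.6], [1.7, -1.0, 0.6], [1.0, -0.6, 0.6], [0.4, -0.2, 0.4], [0, 0, 0], [0, 0, 0]], twist=[-3, 0, 0, 0, 0, 0, 0])

```text
time_s: 21.5
tool_pos: [0.5839, 0.1074, 0.1335]
tool_rot: [-175.3, 2.8, 50.6]
force: [0.1, -0.6, -2.2]
grip_width: 0.0162
```

```bash
python3 - <<'E'
from h import *
tz();jaw([*NUT,.145],51)
s=snap('scene');t=snap('top')
a=cv2.resize(s['img'][120:200,310:410],(500,400),interpolation=cv2.INTER_CUBIC)
b=cv2.resize(t['img'][160:240,210:270],(300,400),interpolation=cv2.INTER_CUBIC)
cv2.imwrite('pics/c3.png',np.hstack([a,b]))
E
```

```text
toolz [-0.0944  0.0134 -0.9954] q [ 23.   25.1 -44.6  91.8  15.3  75.3  26.4]
jaw [0.5052 0.1735 0.1602] yaw 50.58
world d [ 0.0003  0.0034 -0.0152] shift cm (start axes) [ 0.35 -0.07  1.52] (end axes) [ 0.35 -0.07  1.52] twist -0.42188148647418444
```

View pics/c3.png

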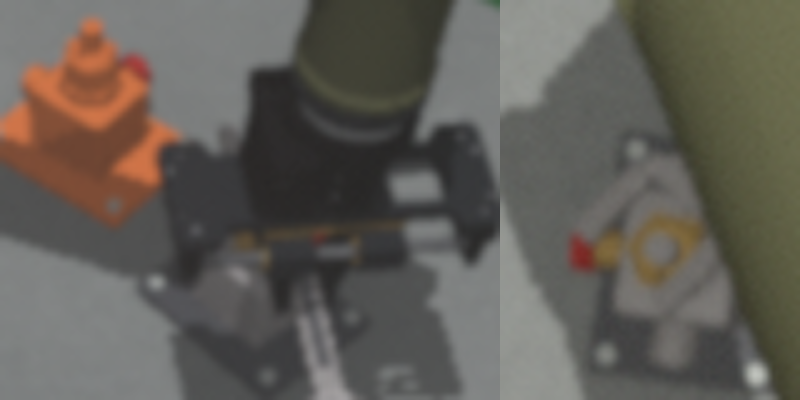

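Fifth picture: the top crop shows the mouth around the nut, with the stub at (660,248) and the jaws parallel to the flats. The model puts it 3.5 mm off along tool x. I'll correct and lower to just above the nut.

Emit:
arm_command(translation=[[0.3, -0.1, 1.0], [0.05, 0, 1.5], [0, 0, 1.3], [0, 0, 0.4], [0, 0, 0]], twist=[-0.4, 0, 0, 0, 0])

```text
time_s: 22.22
tool_pos: [0.5808, 0.11, 0.0878]
tool_rot: [-175.3, 2.9, 50.9]
force: [0.5, 0.5, -1.6]
grip_width: 0.0167
```

```bash
python3 - <<'E'
from h import *
st();tz();jaw([*NUT,.09],51)
E
```

```text
22.23 [0.5808 0.11   0.0878] [-175.27    2.89   50.9 ] F [ 0.5  0.5 -1.6] T [ 0.009 -0.291 -0.001] q7 v,eff [ 2.5318e+01  5.9000e-02 -4.0000e-03] w 0.0167
toolz [-0.0957  0.0129 -0.9953] q [ 22.2  27.4 -43.8  94.7  17.   70.8  25.3]
jaw [0.5017 0.1758 0.1147] yaw 50.9
world d [ 0.0034  0.0007 -0.0247] shift cm (start axes) [0.39 0.42 2.42] (end axes) [0.39 0.42 2.42] twist -0.10329108894752892
```

Emit:
arm_command(translation=[[0.27, 0.22, 0], [0, 0, 0], [0, 0, 0]], twist=[-0.1, 0, 0])

```text
time_s: 22.6
tool_pos: [0.5853, 0.111, 0.0884]
tool_rot: [-175.3, 2.8, 51.0]
force: [0.8, 0.7, -2.5]
grip_width: 0.0161
```

```bash
python3 - <<'E'
from h import *
st();jaw([*NUT,.1147],51)
E
```

```text
22.6 [0.5853 0.111  0.0884] [-175.34    2.8    50.99] F [ 0.8  0.7 -2.5] T [-0.017 -0.349 -0.009] q7 v,eff [ 2.5321e+01 -4.7000e-02  2.0000e-03] w 0.0161
jaw [0.5061 0.1766 0.1152] yaw 50.99
world d [-0.0011 -0.0003 -0.0005] shift cm (start axes) [-0.09 -0.06  0.06] (end axes) [-0.09 -0.06  0.06] twist -0.010271750120587342
```

Emit:
arm_command(translation=[[-0.05, 0.0, 0.4], [0.01, 0.03, 0.4], [0.01, 0.03, 0.4], [0, 0.0, 0]], twist=[0, 0, 0, 0])

```text
time_s: 23.1
tool_pos: [0.5843, 0.1104, 0.0756]
tool_rot: [-175.3, 2.8, 51.0]
force: [-0.4, 0.2, -2.0]
grip_width: 0.0162
```

```bash
python3 - <<'E'
from h import *
st();jaw([*NUT,.085],51)
E
```

```text
23.1 [0.5843 0.1104 0.0756] [-175.34    2.81   50.99] F [-0.4  0.2 -2. ] T [ 0.027 -0.336 -0.012] q7 v,eff [ 2.503e+01  1.900e-02 -4.000e-03] w 0.0162
jaw [0.5051 0.176  0.1024] yaw 50.99
world d [-0.0001  0.0003 -0.0174] shift cm (start axes) [0.1  0.12 1.73] (end axes) [0.1  0.12 1.73] twist -0.013109834995503888
```

Emit:
arm_command(translation=[[0.02, 0.03, 0.3], [0.02, 0.02, 0.3], [0.02, 0.02, 0.3], [0.02, 0.02, 0.3], [0, 0, 0]], twist=[0, 0, 0, 0, 0])

```text
time_s: 23.72
tool_pos: [0.5844, 0.1106, 0.0627]
tool_rot: [-175.3, 2.8, 51.0]
force: [0.3, -0.3, -2.1]
grip_width: 0.0165
```

```bash
python3 - <<'E'
from h import *
st();jaw([*NUT,.085],51);wt()
E
```

```text
23.73 [0.5844 0.1106 0.0627] [-175.35    2.81   50.98] F [ 0.3 -0.3 -2.1] T [ 0.019 -0.296 -0.008] q7 v,eff [ 2.4653e+01 -5.5000e-02 -3.0000e-03] w 0.0165
jaw [0.5052 0.1762 0.0894] yaw 50.98
world d [-0.0002  0.0001 -0.0044] shift cm (start axes) [0.02 0.01 0.44] (end axes) [0.02 0.01 0.44] twist -0.015741512579459993
wrench x [-0.766  0.631  0.121] y [-0.632 -0.774  0.034] yaw 140.54
```

```bash
cat >>h.py <<'E'
def orbit(n,step,z1):
    o=telemetry.get_obs(); R=Rn(); P=o['tool_pos']; off=joff(); z0=(P+R@off)[2]; P0=P.copy()
    tr=[]; e0=(P+R@off)[:2]-NUT
    for k in range(1,n+1):
        R2=R@Ro.from_euler('z',step,degrees=True).as_matrix(); P2=np.r_[NUT+e0*(1-k/n),z0+(z1-z0)*k/n]-R2@off
        tr.append((R.T@(P2-P)*100).round(2).tolist()); R,P=R2,P2
    print(tr,[step]*n,'end yaw',Ro.from_matrix(R).as_euler('xyz',degrees=True)[2].round(1),'jaw',z0)
E
python3 - <<'E'
from h import *
orbit(6,3,.0885)
E
```

```text
[[-0.55, -0.02, 0.02], [-0.55, -0.02, 0.02], [-0.55, -0.02, 0.02], [-0.55, -0.02, 0.02], [-0.55, -0.02, 0.02], [-0.55, -0.02, 0.02]] [3, 3, 3, 3, 3, 3] end yaw 33.0 jaw 0.08942493759006684
```

Emit:
arm_command(translation=[[-0.55, -0.02, 0.02], [-0.55, -0.02, 0.02], [-0.55, -0.02, 0.02], [-0.55, -0.02, 0.02]], twist=[3, 3, 3, 3])

```text
time_s: 24.22
tool_pos: [0.5691, 0.0964, 0.0636]
tool_rot: [-176.0, 3.6, 38.8]
force: [1.9, 2.5, -3.2]
grip_width: 0.0163
```

```bash
python3 - <<'E'
from h import *
st();jaw([*NUT,.0885]);orbit(5,3,.0875)
E
```

```text
24.23 [0.5691 0.0964 0.0636] [-176.03    3.58   38.76] F [ 1.9  2.5 -3.2] T [ 0.557 -0.706  0.335] q7 v,eff [ 14.952 -19.345  -0.027] w 0.0163
jaw [0.5056 0.1777 0.0891] yaw 38.76
world d [-0.0006 -0.0014 -0.0006] shift cm (start axes) [-0.13  0.08  0.06] (end axes) [-0.13  0.08  0.06] twist 0
[[-0.57, 0.0, 0.03], [-0.57, 0.0, 0.03], [-0.57, 0.01, 0.03], [-0.57, 0.01, 0.03], [-0.57, 0.01, 0.03]] [3, 3, 3, 3, 3] end yaw 23.8 jaw 0.08905769883527329
```

Emit:
arm_command(translation=[[-0.57, 0, 0.03], [-0.57, 0, 0.03], [-0.57, 0.01, 0.03], [-0.57, 0.01, 0.03], [-0.57, 0.01, 0.03]], twist=[3, 3, 3, 3, 3])

```text
time_s: 24.85
tool_pos: [0.5477, 0.0829, 0.0655]
tool_rot: [-177.3, 4.0, 23.9]
force: [0.4, -0.3, -3.2]
grip_width: 0.0163
```

```bash
python3 - <<'E'
from h import *
st();tz();jaw([*NUT,.0885]);orbit(5,3,.0865)
E
```

```text
24.85 [0.5477 0.0829 0.0655] [-177.26    4.     23.91] F [ 0.4 -0.3 -3.2] T [ 0.029 -0.503  0.685] q7 v,eff [  2.901 -19.28   -0.291] w 0.0163
toolz [-0.0831  0.0154 -0.9964] q [ 22.4  22.4 -39.  101.9  13.   65.4   2.9]
jaw [0.5069 0.1783 0.0888] yaw 23.91
world d [-0.0019 -0.002  -0.0003] shift cm (start axes) [-0.26  0.11  0.04] (end axes) [-0.26  0.11  0.04] twist 0
[[-0.6, 0.01, 0.05], [-0.59, 0.01, 0.05], [-0.59, 0.01, 0.05], [-0.59, 0.02, 0.05], [-0.59, 0.02, 0.05]] [3, 3, 3, 3, 3] end yaw 8.9 jaw 0.0887628585086137
```

Emit:
arm_command(translation=[[-0.6, 0.01, 0.05], [-0.6, 0.01, 0.05], [-0.6, 0.01, 0.05], [-0.6, 0.02, 0.05], [-0.6, 0.02, 0.05]], twist=[3, 3, 3, 3, 3])

```text
time_s: 25.48
tool_pos: [0.5222, 0.0748, 0.0672]
tool_rot: [-178.5, 4.0, 9.0]
force: [2.1, -0.2, -3.1]
grip_width: 0.0163
```

```bash
python3 - <<'E'
from h import *
st();tz();jaw([*NUT,.0885]);orbit(5,3,.086)
E
```

```text
25.48 [0.5222 0.0748 0.0672] [-178.51    4.      9.04] F [ 2.1 -0.2 -3.1] T [ 0.042 -0.529  0.624] q7 v,eff [ -9.579 -20.2    -0.22 ] w 0.0163
toolz [-0.073   0.0147 -0.9972] q [ 22.5  18.1 -37.2 106.1  10.1  63.6  -9.6]
jaw [0.507  0.1778 0.0882] yaw 9.04
world d [-0.002  -0.0015  0.0003] shift cm (start axes) [-0.23  0.12 -0.01] (end axes) [-0.23  0.12 -0.01] twist 0
[[-0.59, 0.01, 0.05], [-0.59, 0.01, 0.05], [-0.59, 0.02, 0.05], [-0.59, 0.02, 0.05], [-0.58, 0.02, 0.05]] [3, 3, 3, 3, 3] end yaw -6.0 jaw 0.08822573694497475
```

Emit:
arm_command(translation=[[-0.59, 0.01, 0.04], [-0.59, 0.01, 0.04], [-0.59, 0.02, 0.04], [-0.59, 0.02, 0.04], [-0.58, 0.02, 0.04]], twist=[3, 3, 3, 3, 3])

```text
time_s: 26.1
tool_pos: [0.4956, 0.0734, 0.0694]
tool_rot: [-179.7, 3.7, -5.8]
force: [0.7, 0.2, -2.4]
grip_width: 0.0165
```

```bash
python3 - <<'E'
from h import *
st();tz();jaw([*NUT,.0885]);orbit(4,2,.086);wt()
E
```

```text
26.1 [0.4956 0.0734 0.0694] [-179.65    3.67   -5.83] F [ 0.7  0.2 -2.4] T [-0.04  -0.407  0.504] q7 v,eff [-22.846 -21.508  -0.177] w 0.0165
toolz [-0.063   0.0125 -0.9979] q [ 21.9  13.9 -35.8 110.1   7.4  62.2 -22.8]
jaw [0.5073 0.1773 0.0883] yaw -5.83
world d [-0.0023 -0.001   0.0002] shift cm (start axes) [-0.22  0.12 -0.01] (end axes) [-0.22  0.12 -0.01] twist 0
[[-0.42, 0.03, 0.06], [-0.41, 0.03, 0.06], [-0.41, 0.03, 0.06], [-0.41, 0.03, 0.06]] [2, 2, 2, 2] end yaw -13.9 jaw 0.08828984679651965
wrench x [0.106 0.993 0.046] y [-0.993  0.104  0.049] yaw 83.9
```

Emit:
arm_command(translation=[[-0.42, 0.02, 0.04], [-0.41, 0.02, 0.04], [-0.41, 0.02, 0.04], [-0.4, 0.02, 0.04], [0, 0, 0]], twist=[2, 2, 2, 2, 0])

```text
time_s: 26.72
tool_pos: [0.4801, 0.0758, 0.0699]
tool_rot: [179.9, 3.4, -14.1]
force: [1.2, -0.6, -2.6]
grip_width: 0.0166
```

```bash
python3 - <<'E'
from h import *
st();tz();jaw([*NUT,.0885]);wt()
c=snap('scene'); s=c
cv2.imwrite('pics/c4.png',cv2.resize(s['img'][110:210,300:420],(720,600),interpolation=cv2.INTER_CUBIC))
E
```

```text
26.73 [0.4801 0.0758 0.0699] [179.87   3.41 -14.14] F [ 1.2 -0.6 -2.6] T [ 0.014 -0.397  0.363] q7 v,eff [-30.597  -0.071  -0.487] w 0.0166
toolz [-0.0582  0.0123 -0.9982] q [ 21.4  11.6 -35.3 112.3   5.9  61.4 -30.6]
jaw [0.5066 0.1772 0.0879] yaw -14.14
world d [-0.0016 -0.0009  0.0006] shift cm (start axes) [-0.13  0.12 -0.05] (end axes) [-0.13  0.12 -0.05] twist 0
wrench x [0.248 0.968 0.038] y [-0.968  0.246  0.045] yaw 75.63
```

View pics/c4.png

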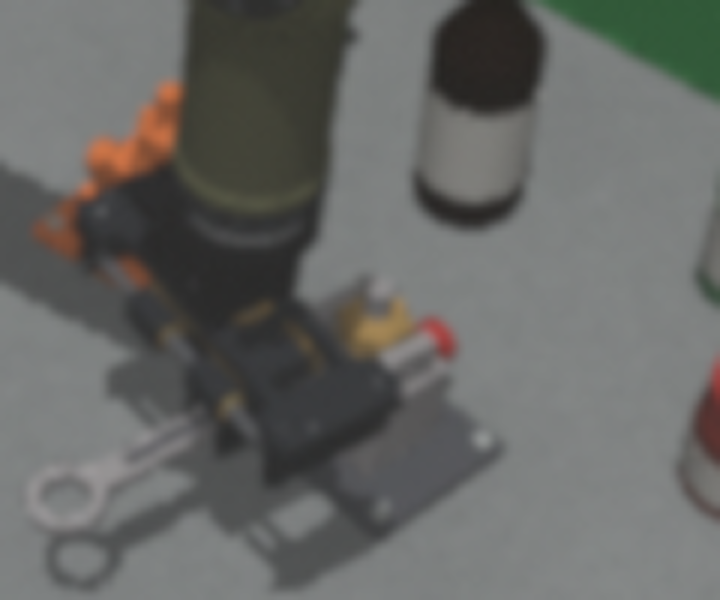

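Sixth picture: the jaw is around the nut at (410,365), the handle has swung toward the robot, and the orange fitting is clear of it. Estimated nut turn is about 59°. I'll back off the slack and lift straight up.

Emit:
arm_command(translation=[[0.45, -0.02, 0], [0.1, 0, 0], [0, 0, 0]], twist=[-2.5, -1, 0])

```text
time_s: 27.15
tool_pos: [0.4845, 0.0749, 0.0694]
tool_rot: [-179.9, 3.6, -10.7]
force: [1.0, 0.3, -0.8]
grip_width: 0.0169
```

```bash
python3 - <<'E'
from h import *
st();jaw([*NUT,.0885])
E
```

```text
27.15 [0.4845 0.0749 0.0694] [-179.91    3.6   -10.68] F [ 1.   0.3 -0.8] T [ 0.01  -0.359 -0.027] q7 v,eff [-27.258  -0.125   0.098] w 0.0169
jaw [0.5048 0.1776 0.0878] yaw -10.68
world d [ 0.0002 -0.0013  0.0007] shift cm (start axes) [ 0.04  0.12 -0.07] (end axes) [ 0.04  0.12 -0.07] twist 0
```

Emit:
arm_command(translation=[[-0.02, 0, -0.4], [-0.03, 0, -0.5], [-0.06, 0, -0.8], [-0.06, 0, -1], [-0.1, 0, -2], [-0.1, 0, -2], [0, 0, -2], [0, 0, 0]], twist=[0, 0, 0, 0, 0, 0, 0, 0])

```text
time_s: 28.15
tool_pos: [0.4876, 0.0785, 0.1621]
tool_rot: [-179.5, 3.3, -10.7]
force: [-0.8, -0.2, -2.0]
grip_width: 0.0164
```

```bash
python3 - <<'E'
from h import *
st();tz();wt()
plan([.579,-.255,.14],-85.2,tw=6,st=3.5,vias=[[.55,.0,.155]])
E
```

```text
28.15 [0.4876 0.0785 0.1621] [-179.52    3.31  -10.66] F [-0.8 -0.2 -2. ] T [-0.047 -0.133 -0.011] q7 v,eff [-24.139   0.113   0.034] w 0.0164
toolz [-0.0551  0.0189 -0.9983] q [ 23.3   6.3 -36.2 105.9   2.1  71.8 -24.1]
wrench x [0.189 0.981 0.048] y [-0.981  0.187  0.043] yaw 79.08
13 rows
translation [[2.08, 1.8, 0.19], [2.24, 1.58, 0.19], [2.39, 1.35, 0.19], [2.18, 1.5, 0.18], [1.77, 2.1, 0.16], [1.97, 1.91, 0.16], [2.15, 1.71, 0.16], [2.31, 1.48, 0.16], [2.45, 1.25, 0.16], [2.56, 1.0, 0.16]] twist [5.73, 5.73, 5.73, 5.73, 5.73, 5.73, 5.73, 5.73, 5.73, 5.73]
translation [[2.65, 0.73, 0.16], [2.71, 0.47, 0.16], [2.74, 0.19, 0.16]] twist [5.73, 5.73, 5.73]
```

Emit:
arm_command(translation=[[2.1, 1.8, -0.1], [2.25, 1.6, -0.1], [2.4, 1.35, -0.1], [2.2, 1.5, -0.1], [1.8, 2.1, -0.1], [1.95, 1.9, -0.1], [2.15, 1.7, -0.1], [2.3, 1.5, -0.1], [1.5, 0.8, 0], [0, 0, 0]], twist=[5.7, 5.7, 5.7, 5.7, 5.7, 5.7, 5.7, 5.7, 4, 0])

```text
time_s: 29.4
tool_pos: [0.5535, -0.1412, 0.1525]
tool_rot: [176.3, 3.3, -61.8]
force: [-0.5, -0.5, -2.4]
grip_width: 0.0165
```

```bash
python3 - <<'E'
from h import *
st();tz();wt()
plan([.579,-.255,.12],-85.2,tw=6,st=3)
t=snap('top')
cv2.imwrite('pics/c5.png',cv2.resize(t['img'][185:235,220:270],(600,600),interpolation=cv2.INTER_CUBIC))
E
```

```text
29.4 [ 0.5535 -0.1412  0.1525] [176.29   3.35 -61.76] F [-0.5 -0.5 -2.4] T [-0.018 -0.037 -0.023] q7 v,eff [-54.663   0.265  -0.131] w 0.0165
toolz [-0.0846  0.0207 -0.9962] q [ 30.2  16.7 -22.   94.8   5.9  74.8 -54.7]
wrench x [ 0.881  0.473 -0.025] y [-0.471  0.881  0.043] yaw 28.22
5 rows
translation [[2.25, 0.63, 0.65], [2.29, 0.44, 0.65], [2.32, 0.25, 0.65], [2.33, 0.06, 0.65], [2.33, -0.13, 0.65]] twist [4.69, 4.69, 4.69, 4.69, 4.69]
```

View pics/c5.png

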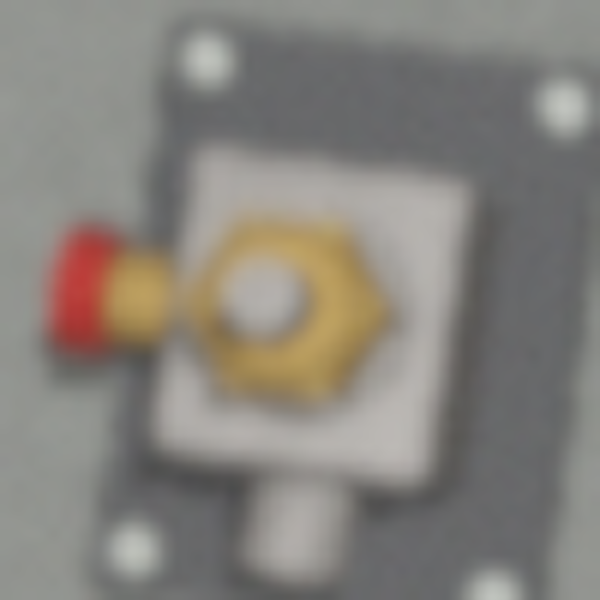

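```bash
cat > hexfit.py <<'E'
from h import *
def hexa(img):
    z=cv2.resize(img[185:235,220:270],(800,800),interpolation=cv2.INTER_CUBIC); z=cv2.GaussianBlur(z,(0,0),4).astype(float)
    sat=z[:,:,2]-z[:,:,0]   # R-B, brass high
    c=np.array([386.,410.])
    for it in range(6):
        A=[];r=[];th=[]
        for a in np.radians(np.arange(0,360,2)):
            if abs((np.degrees(a)-180))<28: continue
            rr=np.arange(70,190,1.0); u=c[0]+rr*np.cos(a); v=c[1]-rr*np.sin(a)
            q=cv2.remap(sat.astype(np.float32),u.astype(np.float32)[None],v.astype(np.float32)[None],1)[0]
            k=np.where(q<35)[0]
            if len(k)==0: continue
            th.append(a); r.append(rr[k[0]])
        th=np.array(th);r=np.array(r); M=np.stack([np.ones_like(th),np.cos(th),np.sin(th),np.cos(2*th),np.sin(2*th),np.cos(6*th),np.sin(6*th)],1)
        s=np.linalg.lstsq(M,r,rcond=None)[0]; c+=[s[1],-s[2]]
    res=r-M@s; print('centre',c/16+[220,185],'r',s[0]/16,'a6',np.hypot(*s[5:])/16,'vertex phase deg',np.degrees(np.arctan2(s[6],s[5]))/6,'rms',res.std()/16)
hexa(cv2.imread('pics/top0.png')); hexa(load('top')['img'])
E
python3 hexfit.py
```

```text
centre [245.71481741 211.29045832] r 6.857727009856905 a6 0.4852664605326435 vertex phase deg -18.9556309127959 rms 0.9669826666033083
centre [245.80499523 211.52502469] r 6.746031209103592 a6 0.4654700088855253 vertex phase deg -17.46515597393123 rms 0.9421444218456003
```

```bash
sed -i "s/k=np.where(q<35)\[0\]/k=np.where(q[:90]>T)[0]/; s/r.append(rr\[k\[0\]\])/r.append(rr[k[-1]])/; s/def hexa(img)/def hexa(img,T)/; s/np.degrees(a)-180))<28/np.degrees(a)-180))<32/; /^hexa/d" hexfit.py; cat >>hexfit.py <<'E'
if __name__=='__main__':
    for T in(25,40,55): hexa(cv2.imread('pics/top0.png'),T); hexa(load('top')['img'],T)
E
python3 hexfit.py
```

```text
centre [243.84680754 210.55782089] r 8.403889637627547 a6 0.44055058627260885 vertex phase deg 24.77588107386933 rms 0.12215897799297462
centre [243.81498261 210.60315664] r 8.402696386650952 a6 0.42941746529041186 vertex phase deg -4.304017247893951 rms 0.06534498176567187
centre [243.89745952 210.5919303 ] r 7.804490698287236 a6 0.4200976470630671 vertex phase deg 24.56808090069596 rms 0.12141153040595389
centre [243.85162196 210.63972417] r 7.815286297525568 a6 0.422380512235973 vertex phase deg -4.26101038768503 rms 0.06837751674455594
centre [243.97520891 210.60487393] r 7.266480656066258 a6 0.39260448661104486 vertex phase deg 23.90923683428718 rms 0.13681997772055407
centre [243.92597463 210.6460959 ] r 7.283799712025291 a6 0.4108799095617376 vertex phase deg -4.154295650775528 rms 0.07131502903383467
```

Seventh picture: the free nut sits squarely, with its right vertex at (388,310). The hexagon fit puts the flats at about −3.3°, so the nut has turned 54° past the finger-tight angle of 51° (0.94 rad, window 0.84–1.26). Now I'll lay the wrench back.

Emit:
arm_command(translation=[[2.25, 0.6, 0.2], [2.3, 0.45, 0.2], [2.3, 0.25, 0.2], [2.0, 0.05, 0.1], [1.2, -0.1, 0], [0.3, 0, 0], [0, 0, 0]], twist=[4.7, 4.7, 4.7, 4.7, 3, 1, 0])

```text
time_s: 30.32
tool_pos: [0.5768, -0.2312, 0.1391]
tool_rot: [175.0, 2.2, -83.9]
force: [-0.3, -0.0, -1.8]
grip_width: 0.016
```

```bash
python3 - <<'E'
from h import *
st();wt()
o=telemetry.get_obs(); R=Rn(); d=np.array([.5787,-.2552,.06])-o['tool_pos']; print('shift',(R.T@d*100).round(2),'down vec',(-R[2]).round(3))
E
```

```text
30.32 [ 0.5768 -0.2312  0.1391] [175.04   2.22 -83.89] F [-0.3 -0.  -1.8] T [-0.081 -0.137  0.007] q7 v,eff [-6.8986e+01  1.9000e-01 -4.0000e-02] w 0.016
wrench x [ 0.993  0.106 -0.046] y [-0.105  0.994  0.024] yaw 6.11
shift [ 2.71 -0.61  7.78] down vec [ 0.039 -0.086  0.996]
```

Emit:
arm_command(translation=[[1.2, 0, 1], [1.0, -0.15, 2], [0.3, -0.2, 2], [0.1, -0.15, 1.5], [0, -0.1, 0.8], [0, 0, 0]], twist=[1, 0, 0, 0, 0, 0])

```text
time_s: 31.08
tool_pos: [0.58, -0.2543, 0.0598]
tool_rot: [175.1, 2.1, -84.8]
force: [0.6, 0.6, -0.1]
grip_width: 0.0167
```

```bash
python3 - <<'E'
from h import *
st();wt()
o=telemetry.get_obs(); R=Rn(); d=np.array([.5787,-.2552,.014])-o['tool_pos']; print('shift',(R.T@d*100).round(2),'down vec',(-R[2]).round(3))
E
```

```text
31.07 [ 0.58   -0.2543  0.0598] [175.14   2.14 -84.77] F [ 0.6  0.6 -0.1] T [-0.145 -0.479 -0.013] q7 v,eff [-6.8824e+01  1.1600e-01  2.8000e-02] w 0.0167
wrench x [ 0.995  0.091 -0.045] y [-0.09   0.996  0.022] yaw 5.22
shift [ 0.25 -0.25  4.57] down vec [ 0.037 -0.085  0.996]
```

Emit:
arm_command(translation=[[0.05, -0.1, 1.2], [0.05, -0.1, 1.2], [0.05, -0.05, 1.0], [0.03, -0.02, 0.5], [0.02, -0.02, 0.3], [0, 0, 0]], twist=[0, 0, 0, 0, 0, 0])

```text
time_s: 31.82
tool_pos: [0.5795, -0.2546, 0.0165]
tool_rot: [175.2, 2.1, -84.7]
force: [-1.1, -0.3, 0.3]
grip_width: 0.016
```

```bash
python3 - <<'E'
from h import *
st();wt()
E
```

```text
31.82 [ 0.5795 -0.2546  0.0165] [175.16   2.12 -84.73] F [-1.1 -0.3  0.3] T [ 0.012 -0.243 -0.002] q7 v,eff [-6.9289e+01  7.6000e-02 -1.1000e-02] w 0.016
wrench x [ 0.995  0.092 -0.044] y [-0.091  0.996  0.022] yaw 5.27
```

Emit:
arm_command(translation=[[0.01, -0.02, 0.25], [0.01, -0.02, 0.2], [0, 0, 0]], twist=[0, 0, 0], force=10)

```text
time_s: 32.2
tool_pos: [0.5791, -0.2543, 0.0109]
tool_rot: [175.1, 2.2, -84.7]
force: [-0.3, -0.6, -0.4]
grip_width: 0.017
```

```bash
python3 - <<'E'
from h import *
st()
E
```

```text
32.2 [ 0.5791 -0.2543  0.0109] [175.1    2.15 -84.73] F [-0.3 -0.6 -0.4] T [-0.052 -0.21   0.023] q7 v,eff [-6.935e+01 -4.600e-02  7.000e-03] w 0.017
```

Now I'll release gently and lift.

Emit:
arm_command(translation=[[0, 0, 0], [0, 0, 0], [0, 0, 0], [0, 0, 0], [0, -0.04, -0.5], [0, 0.0, -1], [0, 0, -3], [0, 0, -5], [0, 0, -4], [0, 0, 0]], twist=[0, 0, 0, 0, 0, 0, 0, 0, 0, 0], grip=45)

```text
time_s: 33.45
tool_pos: [0.5928, -0.2586, 0.1536]
tool_rot: [175.3, 2.1, -84.7]
force: [0.2, -0.7, -0.4]
grip_width: 0.0394
```

Emit:
arm_command(translation=[[2, -4, -1], [2, -4, 0], [2, -4, 0], [0, 0, 0]], twist=[0, 0, 0, 0])

```text
time_s: 33.95
tool_pos: [0.718, -0.3074, 0.1472]
tool_rot: [174.9, 2.2, -84.7]
force: [-1.4, 0.1, -0.9]
grip_width: 0.0391
```

```bash
python3 - <<'E'
from h import *
st()
s=snap('scene');t=snap('top')
from hexfit import hexa
hexa(t['img'],40)
a=cv2.resize(s['img'][210:320,235:355],(436,400),interpolation=cv2.INTER_CUBIC)
b=cv2.resize(t['img'][130:245,340:450],(360,400),interpolation=cv2.INTER_CUBIC)
cv2.imwrite('pics/c6.png',np.hstack([a,b]))
E
```

```text
33.95 [ 0.718  -0.3074  0.1472] [174.85   2.21 -84.71] F [-1.4  0.1 -0.9] T [ 0.014 -0.077 -0.036] q7 v,eff [-6.7941e+01 -3.0000e-02  1.0000e-02] w 0.0391
centre [243.82863684 210.65744657] r 7.916113000567701 a6 0.40822230083671307 vertex phase deg -4.516659732588482 rms 0.0677387788081031
```

View pics/c6.png

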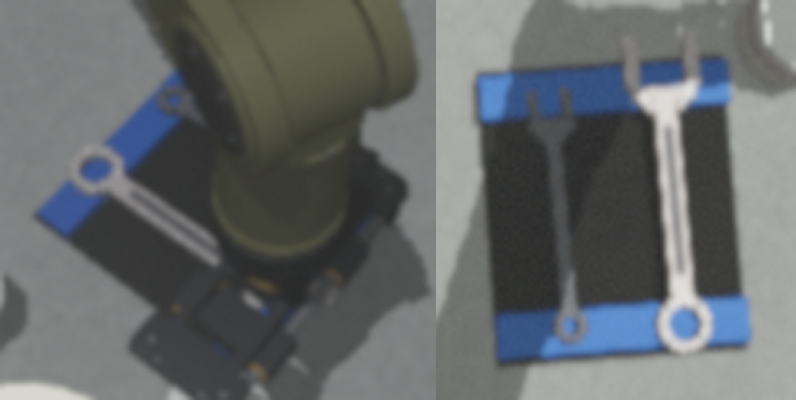

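Eighth picture: the wrench lies across both blue bars (top crop, mouth at (660,80), ring at (685,325)). The small spanner is undisturbed and the gripper is clear. The nut angle reads the same as before, so I'm handing in.

```bash
python3 -c "
from h import *
env.sign_off(); st()"
```

```text
the job is handed in; nothing more can be done
the job is handed in; nothing more can be done
```

The job is done and handed in, at about 34 s of the 70 s; the hand-in gives no verdict.

- **Finger-tight:** I ran the nut down with the fingers until the drag jumped from about 0.1 to about 0.35 N m. I held it there for the last 2–3° and stopped at a tool yaw of 51°.
- **Wrench tightening:** I set the wrench on the nut without contact force and swung it 65°, which includes about 5° of play in the jaws. Hand forces stayed around 3 N and the moment around 0.65 N m.
- **Nut angle checks:** A hexagon fit in the top camera puts the nut about 54° (0.94–0.95 rad) past finger-tight, and it read the same before and after I laid the wrench down. The arm's own geometry gave about 59°. The two disagree by about 5°, but both lie inside the 48–72° window.
- **Wrench on the rest:** The last picture shows it across both blue bars, close to where it started. The small spanner shows no sign of having moved and the gripper is clear. I did not check the other bystanders at the end.
- **Gripper tilt:** The tool drifted up to about 5° off vertical while carrying the wrench. I could not undo it, so I allowed for it in the moves, and the wrench still fitted and laid down properly.

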